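Close up the weather logger and restart it

ROBOT

A 6-joint arm with a two-finger parallel gripper is mounted at the origin on the work surface. World frame = base frame: x ahead of the robot, y to its left, z up, the work surface at z = 0. Lengths are in m, angles in rad, forces in N, time in s.
With the tool pointing down it reaches from about 0.3 to 0.825 m from the base axis. Payload 5.4 kg.
Tool frame: the origin (TCP) lies at the very end of the fingers, on their centre line; the grasp point (between the pads) lies 19 mm behind it; z points along the fingers, y is the line along which they close (so a half turn about z gives the same grasp; the last joint's range is limited). The gripper opens to 92 mm and grips with 3 to 60 N. Pads are 20 mm wide; open, the fingers measure 128 mm over their backs; the gripper's body (75 mm by 189 mm) begins 69 mm behind the grasp point.
Start: joints at [-1.37, 0.158, 1.597, -0, 1.386, -0.21], TCP at [0.23, -0.527, 0.18] pointing down, gripper open.
Joint ranges: [-2.91, 2.91], [-0.94, 2.29], [0.18, 2.7], [-1.29, 4.43], [0.17, 2.64], [-3, 3]. Speed limits (rad/s): [2.57, 2.57, 3.14, 3.14, 3.14, 3.14].

INTERFACE

Orientations are given as a rotation vector (axis times angle).
In Python, from rig import readout, viewer, env gives the robot as it stands. The module is installed in compiled form; this text tells all that it offers.
- The arm moves only by the tool apply_moves, never from a script. Its argument "deltas" is a list of rows, each a list of 3 entries, a list of its own where there are three numbers: the shift along the tool's x, y, z in units of 0.1 m (1.0 is 0.1 m), then the turn about the tool's z in units of 45 degrees (1.0 is 45 degrees), then the opening, from -1 (shut) to 1 (fully open). In form: [[[tx, ty, tz], twist, hand], ...]. A call has 1 to 10 rows; each row is the pose to reach, as a shift and turn from the pose commanded when the call began, along the tool's axes at that moment; what a row does not reach only later rows make up. A row lasts 1/8 s, in which the tool goes at most 62.5 mm and 10.7 degrees, less where a joint would pass 70% of its speed; a pose out of reach is approached as far as the arm can. A call with a number of a shift or a turn outside -1 to 1 is refused whole. A call with a gripper value outside its range is refused whole. The fingers move at their own pace and stop on an object; "grip_force" is the grip in N (left out, the last holds). Time passes only in rows, so rows that repeat a pose let the fingers close. It gives the time, the measured TCP pose, the force, the opening and the grip force at its end, in the units of the state.
- readout.read_state(): the state, without advancing time (a new reading comes with each control period).
- viewer.grab_frame(name): name is "scene" or "top" or "wrist"; returns (picture, depth): 420x560x3 uint8, blue, green, red; 420x560 float32, m along the optical axis (not along the pixel's ray), 0 where there is no reading.
- viewer.camera_info(name): a dict with "K" (3x3 intrinsics, pixels), "distortion" ([k1, k2, p1, p2, k3] as OpenCV has them; the pictures are not rectified), "rvec" (rotation vector, rad) and "tvec" (3), from world to camera coordinates, as OpenCV has them; the wrist camera has in their place "mount" (4x4, takes a point from camera to tool coordinates, whose origin is the TCP and whose axes are the flange's). Camera axes: x right, y down, z forward; pixel columns grow to the right and rows downward; lengths in m; the calibration is good to about 2 mm. A picture is of the moment at which its call begins: read the wrist's pose just before it. camera_info takes no time and is no camera call.
- env.close_job(): hands the job in; it is judged then, once.
Trained networks look in the newest picture that a camera, given by its name, has taken for a name from the list of things; names that differ only in an ending like _2 or _b are one class to them, and where a whole thing is asked for, a point or a joint stands for the part that bears it (a point fixed in the world has none). Each returns a list of dicts, best first, with "confidence" (0 to 1); they miss things now and then, are a little off and sometimes report something else, mostly with a low value. They report only what shows in the picture. A call takes as long as a camera call.
- viewer.spot_in(camera, target): "box" ([left, top, width, height] in pixels, round what is visible of it).
The state is a dict: "time": time; "joint_pos": joint angles; "qvel": joint speeds; "joint_torque": joint torques, N m; "tool_pos": TCP position; "eef_rot": TCP orientation; "force": force on the tool from outside, world axes, zero at the start; "wrist_torque": the same for the moment, N m; "width": finger opening in m; "grasp_force": force on a finger pad.
Only numpy, scipy, OpenCV 4.12 (cv2) and the standard library are available. Lean on these libraries where they do the work, as an engineer would, in place of code of your own. Each camera call takes 0.05 s, during which the arm holds its last target. There are 200 camera calls.

TASK

The black logger has just been loaded with a fresh silica canister: push its tray fully home, then swing the steel clamp arm down across the tray front as far as it goes. Then restart it: press the round key right down, let it come up again, and press the long key right down and let it up. Leave the other things on the shelf where they lie.

Things in the scene. Friction and masses are not known exactly. Their poses are not given: they have to be found in the camera images.
- logger: black plastic logger housing, fixed, 150 deep x 260 wide, 192 mm high. Origin: centre of underside; own x runs front to back, y to the left (facing its front), z up. Upright front face at own x -75, 150 mm high, a 19 mm drip brow along its top: an upright gripper cannot follow the tray home under it; lean it about 30 degrees, fingers forward. Above, the key panel slopes up and back at 25 degrees.
- tray (a joint): how far the tray stands out of the housing, m: 0 = fully home (hard stop), up to 0.085. Slides along the logger's x, friction about 2 N; it stays where it is left. Holds a lying green canister and a battery pack, fixed in it.
- tray_front (a point): centre of the outer face of the tray front, an upright black plate 172 wide x 50 high (12 to 62 mm above the shelf) that rides with the tray; axes as the logger's. With the tray home it is flush with the front face (own x -75 of the logger). Best pushed near its left end (own y +55 to +70 mm), where the raised clamp arm is clear of the gripper.
- clamp (a joint): clamp arm angle, rad: 0 = closed on its hard stop, arm lying across the right of the tray front, its free end 25 degrees below level towards the left; grows as the free end rises, to 1.4. Turns about the logger's x through clamp_pivot. Stiff hinge, 0.1 N m (under 3 N at the knob): stays where left. Starts at 0.75 to 1.3, clear of the tray. It bars the tray: cannot close while the tray is out.
- clamp_pivot (a point): pivot of the clamp arm, on the right part of the housing's front face at own x = -83.5, y = -108, z = 72 mm of the logger; axes as the logger's
- clamp_knob (a point): middle of the round aluminium knob at the free end of the clamp arm: lies along the logger's x, 34 long, 16 mm thick (19 at its outer end), from own x -87 to -121 of the logger (12 to 46 mm proud of the front face), 75 mm from the pivot axis. The arm is a steel bar 7 thick, 13 mm high. Closed, the knob is at own y -40, z 40 mm of the logger. It can simply be pushed down from above.
- round_key (a joint): how far the round key is pressed, m: 0 = up, 0.005 = right down. Springs back; takes 1.5 N to start and 5 N at the bottom. Moves square to the sloping panel.
- round_key_top (a point): centre of the top of the round key, 26 mm diameter, white plastic, left on the sloping panel, 8 mm proud of it when up; point's z axis is square to the panel and points out of it (up and towards the front), its y is the logger's y
- long_key (a joint): how far the long key is pressed, m, as for the round key
- long_key_top (a point): centre of the top of the long key, a 44 (y) x 20 mm bar of white plastic, right on the sloping panel, 85 mm from the round key, 8 mm proud; axes as at the round key
- probe: white temperature probe with bayonet plug, 150 long, 21 mm thick, lying near the logger; loose, not to be moved. Origin under its middle
- spare_canister: green silica canister, upright, 40 mm diameter, 82 high; loose, not to be moved. Origin: centre of its underside
- bracket: steel angle bracket, 70 x 45 mm foot, 80 mm high; loose, not to be moved. Origin: centre of its foot's underside
- screwdriver: black-handled screwdriver, 170 long, 26 mm thick, lying; loose, not to be moved. Origin under its middle
- socket_cap: grey round cap of a bayonet socket, 36 mm diameter, 14 high; loose, not to be moved. Origin: centre of its underside
- old_battery: dark grey battery pack, 62 x 34 x 17 mm, lying in front of the logger; loose, not to be moved. Origin: centre of its underside

How it is judged:
On the way, in this order (a step that is already met when the one before it is completed fails the run):
1. the tray is fully home (value of joint tray below 0.003 m), for 0.1 s.
2. the clamp arm is down, with the tray home (value of joint clamp below 0.08 rad and value of joint tray below 0.003 m), for 0.1 s.
3. the round key is pressed right down, the long key up (value of joint round_key above 0.0038 m and value of joint long_key below 0.001 m), for 0.04 s.
4. the long key is pressed right down, the round key up again (value of joint long_key above 0.0038 m and value of joint round_key below 0.001 m), for 0.04 s.
At the end, for the whole second after the job is handed in: The tray is home (within 3 mm), the clamp arm is down (within 0.08 rad of its stop) and both keys are up again (within 1 mm) (all of step 2 and value of joint each of round_key, long_key below 0.001 m); the robot touches nothing.
It fails at once if a loose thing on the shelf is moved by more than 30 mm (distance of any of probe, spare_canister, bracket, screwdriver, socket_cap, old_battery from where it was at the start of the episode above 0.03 m).
It also fails if it takes over 53 s, if anything falls off the work surface, if the arm or the gripper's body presses on something with over 40 N, if the wrist force passes 120 N, or if a joint passes its speed limit or range.

## Working session

There is one attempt and no reset: what is moved stays moved. The work goes in short steps, Python scripts to look and compute and a tool call to move; the robot and the scene stay as the last step left them, time stands still between calls to the robot, and variables do not carry over. Pictures are saved under pics/ and viewed, at most 13 in all, crops included, and the job is handed in when it is done.

Besides the shell and the picture viewer there is one more tool, called by a JSON object that holds its "op" and its "data". apply_moves: Moves the arm, as the interface text tells. Its arguments: {"type":"object","properties":{"deltas":{"type":"array","items":{"type":"array"}},"grip_force":{"type":"number"}},"required":["deltas"]}

```bash
mkdir -p pics; cat > h.py <<'E'
import numpy as np, cv2
from rig import readout, viewer, env
def grab(n):
    s=readout.read_state(); im,d=viewer.grab_frame(n); return s,im,d
def cam(n,s=None):
    c=viewer.camera_info(n); K=np.array(c["K"]);D=np.array(c["distortion"],float)
    if "mount" in c:
        T=np.eye(4);T[:3,:3]=cv2.Rodrigues(np.array(s["eef_rot"],float))[0];T[:3,3]=s["tool_pos"]
        W=T@np.array(c["mount"])
    else:
        T=np.eye(4);T[:3,:3]=cv2.Rodrigues(np.array(c["rvec"],float))[0];T[:3,3]=np.ravel(c["tvec"]);W=np.linalg.inv(T)
    return K,D,W
def pt(u,v,z,K,D,W):
    p=cv2.undistortPoints(np.array([[[u,v]]],float),K,D)[0,0]
    return (W@np.array([p[0]*z,p[1]*z,z,1]))[:3]
def proj(P,K,D,W):
    T=np.linalg.inv(W)
    return cv2.projectPoints(np.array(P,float).reshape(-1,1,3),cv2.Rodrigues(T[:3,:3])[0],T[:3,3],K,D)[0][:,0]
E
python3 - <<'E'
from h import *
for n in("scene","top"):
    s,im,d=grab(n); cv2.imwrite(f"pics/{n}.png",im); c=cam(n)
    np.savez(f"pics/{n}.npz",im=im,d=d)
    print(n,c[2].round(3).tolist())
    for t in("round_key_top","long_key_top","clamp_knob","tray_front","logger","probe","spare_canister","bracket","screwdriver","socket_cap","old_battery"):
        for r in viewer.spot_in(n,t)[:1]:
            b=r["box"];u,v=b[0]+b[2]/2,b[1]+b[3]/2;z=float(d[int(v),int(u)])
            print(t,round(r["confidence"],2),np.round(b).tolist(),pt(u,v,z,*c).round(3))
print(readout.read_state())
E
```

```text
scene [[0.874, 0.326, -0.362, 0.913], [0.487, -0.605, 0.63, -0.521], [-0.013, -0.727, -0.687, 0.729], [0.0, 0.0, 0.0, 1.0]]
long_key_top 0.6 [240.0, 231.0, 11.0, 22.0] [ 0.544 -0.004  0.04 ]
clamp_knob 0.62 [257.0, 203.0, 4.0, 11.0] [0.562 0.027 0.118]
tray_front 0.49 [239.0, 229.0, 11.0, 25.0] [ 0.542 -0.006  0.041]
logger 0.84 [237.0, 149.0, 151.0, 166.0] [ 0.712 -0.05   0.194]
probe 0.46 [281.0, 151.0, 18.0, 19.0] [0.485 0.308 0.018]
bracket 0.73 [238.0, 151.0, 152.0, 164.0] [ 0.714 -0.047  0.191]
screwdriver 0.8 [146.0, 252.0, 77.0, 29.0] [ 0.459 -0.104  0.015]
socket_cap 0.74 [236.0, 153.0, 154.0, 160.0] [ 0.713 -0.05   0.193]
old_battery 0.74 [229.0, 178.0, 26.0, 20.0] [0.432 0.158 0.018]
top [[-0.013, -0.982, 0.186, 0.338], [-1.0, 0.012, -0.007, 0.044], [0.005, -0.186, -0.982, 1.32], [0.0, 0.0, 0.0, 1.0]]
round_key_top 0.56 [235.0, 171.0, 15.0, 6.0] [0.629 0.111 0.168]
long_key_top 0.66 [267.0, 171.0, 20.0, 10.0] [0.622 0.032 0.17 ]
clamp_knob 0.45 [276.0, 192.0, 29.0, 14.0] [ 0.597 -0.003  0.021]
tray_front 0.71 [227.0, 193.0, 67.0, 29.0] [0.572 0.073 0.05 ]
logger 0.97 [204.
[... 434 characters left out ...]
': 1.2, 'joint_pos': array([-1.37010355e+00,  1.58381202e-01,  1.59700773e+00, -1.17981640e-05,
        1.38617114e+00, -2.10108290e-01]), 'qvel': array([ 1.31799350e-04, -2.38351979e-05, -2.19481616e-04, -3.22685706e-04,
       -1.46716389e-03,  7.77602742e-05]), 'joint_torque': array([ 1.03002829e-03, -3.85579920e+01, -3.22360182e+01,  7.01414351e-02,
        3.05965415e-02,  7.88053399e-06]), 'tool_pos': array([ 0.22959324, -0.52716358,  0.18020784]), 'eef_rot': array([ 3.07552186e+00,  6.40753705e-01, -1.84581724e-05]), 'force': array([-0.02875031,  0.44845991, -0.13691588]), 'wrist_torque': array([-0.06762676, -0.05042357, -0.00344041]), 'grasp_force': 0.0, 'width': 0.09237303521231259}
```

View pics/scene.png

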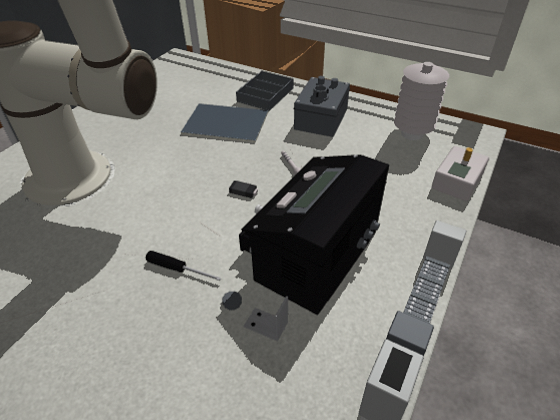

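View pics/top.png

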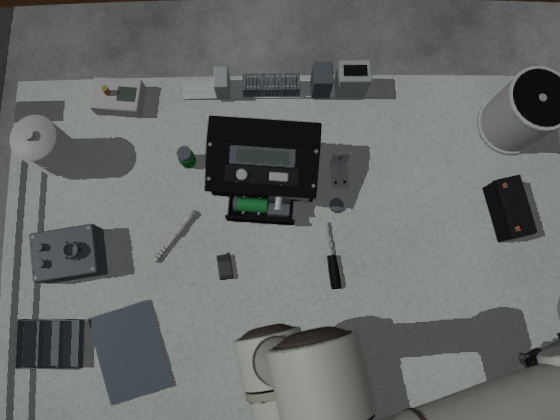

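Scene view: the logger is black, with its front to the lower left. Top view: the logger spans about (206-320, 118-200), its front faces the robot, and the tray is out at (228-294, 196-222). The keys are at (241,174) and (278,177). I'll fit the logger pose from the depth cloud.

```bash
cat > fit.py <<'E'
from h import *
P=[];C=[]
for n in("top","scene"):
    z=np.load(f"pics/{n}.npz");d=z["d"];K,D,W=cam(n)
    v,u=np.nonzero(d>0.1);p=cv2.undistortPoints(np.stack([u,v],1).astype(float).reshape(-1,1,2),K,D)[:,0]
    dd=d[v,u];X=np.c_[p*dd[:,None],dd,np.ones(len(dd))]@W.T
    X=X[:,:3];m=(abs(X[:,0]-.63)<.22)&(abs(X[:,1]-.07)<.2)&(X[:,2]>.01)&(X[:,2]<.3)
    X=X[m];np.save(f"pics/{n}_c.npy",X)
    t=X[abs(X[:,2]-.192)<.006]; 
    r=cv2.minAreaRect(t[:,:2].astype(np.float32)); print(n,len(X),len(t),"top z",np.median(t[:,2]),r, t.min(0),t.max(0))
    for y0 in np.arange(-.06,.22,.03):
        q=X[abs(X[:,1]-y0)<.006]; q=q[np.argsort(q[:,0])]
        if n=="top":print(round(y0,2),[(round(float(a),3),round(float(b),3)) for a,b in q[::max(1,len(q)//14)][:,[0,2]]])
E
python3 fit.py
python3 - <<'E'
import cv2
im=cv2.imread('pics/top.png')[105:240,190:360];a=cv2.resize(im,None,fx=4.4,fy=4.4,interpolation=2)
cv2.imwrite('pics/tc.png',cv2.convertScaleAbs(a,alpha=1.6,beta=15))
E
```

```text
top 11582 3650 top z 0.19173888478996737 ((0.7084487676620483, 0.06235654652118683), (0.2603955566883087, 0.09115640074014664), 85.28875732421875) [ 0.66258954 -0.07070176  0.18602028] [0.76244268 0.19254005 0.19797539]
-0.06 [(0.577, 0.147), (0.6, 0.153), (0.619, 0.16), (0.634, 0.169), (0.646, 0.174), (0.658, 0.183), (0.668, 0.18), (0.677, 0.199), (0.687, 0.19), (0.696, 0.189), (0.705, 0.191), (0.716, 0.195), (0.725, 0.19), (0.733, 0.194), (0.742, 0.19)]
-0.03 [(0.578, 0.143), (0.586, 0.141), (0.595, 0.145), (0.607, 0.154), (0.619, 0.163), (0.63, 0.164), (0.642, 0.173), (0.655, 0.178), (0.666, 0.18), (0.677, 0.19), (0.689, 0.191), (0.703, 0.193), (0.716, 0.19), (0.727, 0.192), (0.739, 0.191)]
0.0 [(0.533, 0.063), (0.552, 0.039), (0.571, 0.06), (0.585, 0.146), (0.591, 0.018), (0.602, 0.155), (0.617, 0.163), (0.634, 0.17), (0.648, 0.178), (0.664, 0.187), (0.68, 0.192), (0.696, 0.193), (0.71, 0.194), (0.725, 0.198), (0.743, 0.194)]
0.03 [(0.536, 0.03), (0.555, 0.105), (0.563, 0.119), (0.577, 0.119), (0.589, 0.139), (0.606, 0.152), (0.621, 0.167), (0.638, 0.166), (0.651, 0.179), (0.665,
[... 828 characters left out ...]
, 0.021), (0.438, 0.02), (0.55, 0.061), (0.575, 0.058), (0.596, 0.148), (0.607, 0.144), (0.62, 0.157), (0.636, 0.168), (0.654, 0.172), (0.672, 0.178), (0.688, 0.185), (0.705, 0.194), (0.723, 0.189), (0.739, 0.191), (0.758, 0.192)]
0.18 [(0.41, 0.02), (0.436, 0.016), (0.458, 0.018), (0.606, 0.147), (0.615, 0.039), (0.629, 0.161), (0.643, 0.164), (0.657, 0.172), (0.67, 0.175), (0.685, 0.182), (0.698, 0.185), (0.712, 0.193), (0.727, 0.192), (0.743, 0.195), (0.758, 0.193)]
0.21 []
scene 15871 4370 top z 0.19263646089910025 ((0.7099675536155701, 0.0605020597577095), (0.261242538690567, 0.0858551561832428), 85.21681213378906) [ 0.66394673 -0.07263596  0.18600538] [0.76175401 0.19180841 0.19646728]
```

View pics/tc.png

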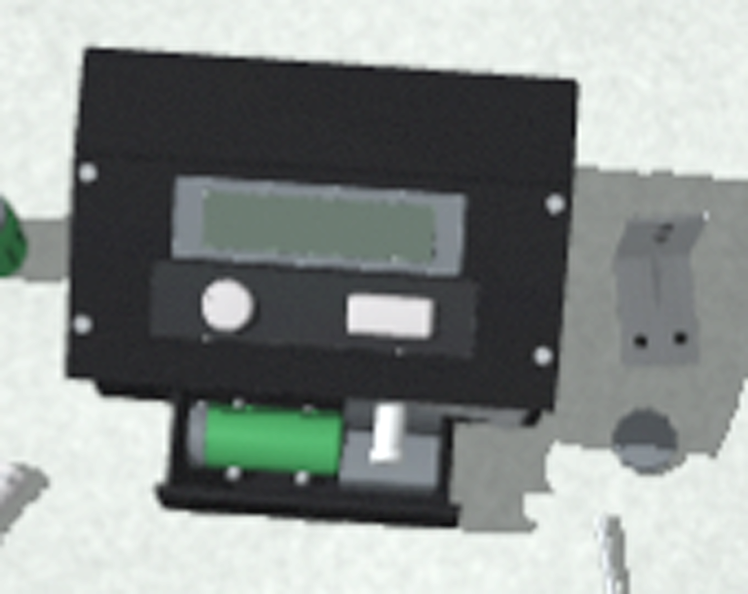

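{"op": "apply_moves", "data": {"deltas": [[[0.4,-0.45,-0.2],0,-1],[[0.8,-0.9,-0.4],0,-1],[[0.8,-0.9,-0.4],0,-1]]}}

```text
time: 1.58
tool_pos: [0.2685, -0.4112, 0.2222]
eef_rot: [3.071, 0.645, 0.001]
force: [0.7, -0.3, 0.5]
width: 0.0642
grasp_force: 0.0
```

{"op": "apply_moves", "data": {"deltas": [[[0.4,-0.45,-0.2],0,-1],[[0.8,-0.9,-0.4],0,-1]]}}

```text
time: 1.82
tool_pos: [0.3037, -0.2992, 0.2595]
eef_rot: [-3.075, -0.637, 0.001]
force: [0.6, 0.3, 0.3]
width: 0.044
grasp_force: 0.0
```

{"op": "apply_moves", "data": {"deltas": [[[0.4,-0.45,-0.2],0,-1],[[0.8,-0.9,-0.4],0,-1]]}}

```text
time: 2.08
tool_pos: [0.3409, -0.1863, 0.2995]
eef_rot: [3.076, 0.638, 0.0]
force: [0.0, -1.0, 0.7]
width: 0.0245
grasp_force: 0.0
```

{"op": "apply_moves", "data": {"deltas": [[[0.4,-0.45,-0.2],0,-1],[[0.8,-0.9,-0.4],0,-1]]}}

```text
time: 2.33
tool_pos: [0.3781, -0.0734, 0.339]
eef_rot: [3.075, 0.638, 0.001]
force: [0.6, -0.2, 0.5]
width: 0.0043
grasp_force: 0.0
```

{"op": "apply_moves", "data": {"deltas": [[[0.4,-0.45,-0.0],0.2,-1],[[0.8,-0.9,-0.0],0.4,-1],[[0.8,-0.9,0],0.63,-1]]}}

```text
time: 2.7
tool_pos: [0.4157, 0.0417, 0.3381]
eef_rot: [-3.14, 0.094, 0.001]
force: [-0.1, -0.3, 0.7]
width: 0.0004
grasp_force: 0.0
```

{"op": "apply_moves", "data": {"deltas": [[[0,0,-0.5],0,-1],[[0,0,-1],0,-1],[[0,0,-1],0,-1]]}}

```text
time: 3.08
tool_pos: [0.4168, 0.0392, 0.4422]
eef_rot: [3.139, -0.09, 0.011]
force: [0.8, 0.0, -0.4]
width: 0.0005
grasp_force: 0.0
```

{"op": "apply_moves", "data": {"deltas": [[[0,0,-0.5],0,-1],[[0,0,-1],0,-1],[[0,0,-1],0,-1]]}}

```text
time: 3.45
tool_pos: [0.4161, 0.0393, 0.5409]
eef_rot: [3.139, -0.09, 0.008]
force: [-0.1, -0.2, -0.2]
width: 0.0004
grasp_force: 0.0
```

{"op": "apply_moves", "data": {"deltas": [[[0,0,-0.5],0,-1],[[0,0,-1],0,-1],[[0,0,-1],0,-1]]}}

```text
time: 3.82
tool_pos: [0.4159, 0.0395, 0.6402]
eef_rot: [3.139, -0.09, 0.007]
force: [-0.2, -0.1, -0.6]
width: 0.0003
grasp_force: 0.0
```

```bash
python3 -c "
from h import *
s=readout.read_state();print(s['joint_pos'].round(3),s['tool_pos'].round(3),s['eef_rot'].round(3))"
```

```text
[-0.196 -0.047  0.881 -0.     2.303  1.432] [0.416 0.039 0.64 ] [ 3.139 -0.09   0.007]
```

{"op": "apply_moves", "data": {"deltas": [[[0,0,-0.5],0,-1],[[0,0,-1],0,-1],[[0,0,-1],0,-1]]}}

```text
time: 4.2
tool_pos: [0.4163, 0.0395, 0.7381]
eef_rot: [3.14, -0.09, -0.0]
force: [-0.9, 0.3, -0.3]
width: 0.0004
grasp_force: 0.0
```

{"op": "apply_moves", "data": {"deltas": [[[0,0,-0.5],0,-1],[[0,0,-1],0,-1],[[0,0,-1],0,-1]]}}

```text
time: 4.58
tool_pos: [0.4066, 0.0383, 0.7602]
eef_rot: [3.133, -0.089, 0.082]
force: [0.1, -0.7, -0.1]
width: 0.0005
grasp_force: 0.0
```

```bash
python3 -c "
from h import *
s=readout.read_state();print(s['joint_pos'].round(3),s['tool_pos'].round(3),s['eef_rot'].round(3))"
```

```text
[-0.207  0.266  0.187  0.006  2.636  1.426] [0.407 0.038 0.76 ] [ 3.133 -0.089  0.082]
```

{"op": "apply_moves", "data": {"deltas": [[[-0.5,0,-0.5],0,-1],[[-1,0,-0.5],0,-1],[[-1,0,-0.5],0,-1]]}}

```text
time: 4.95
tool_pos: [0.3629, 0.0524, 0.7926]
eef_rot: [3.095, -0.087, 0.211]
force: [-0.1, 0.2, 0.3]
width: 0.0003
grasp_force: 0.0
```

```bash
python3 -c "
from h import *
s=readout.read_state();print(s['joint_pos'].round(3),s['tool_pos'].round(3),s['eef_rot'].round(3))"
```

```text
[-0.171  0.18   0.184 -0.037  2.637  1.422] [0.363 0.052 0.793] [ 3.095 -0.087  0.211]
```

{"op": "apply_moves", "data": {"deltas": [[[-0.5,0,-0.5],0,-1],[[-1,0,-0.5],0,-1],[[-1,0,-0.5],0,-1]]}}

```text
time: 5.32
tool_pos: [0.3134, 0.0722, 0.8197]
eef_rot: [3.051, -0.087, 0.33]
force: [-0.5, 0.3, -0.7]
width: 0.0002
grasp_force: 0.0
```

{"op": "apply_moves", "data": {"deltas": [[[-0.5,0,-0.5],0,-1],[[-1,0,-0.5],0,-1],[[-1,0,-0.5],0,-1]]}}

```text
time: 5.7
tool_pos: [0.249, 0.0994, 0.8425]
eef_rot: [3.002, -0.085, 0.445]
force: [-0.6, -0.2, 0.3]
width: 0.0004
grasp_force: 0.0
```

```bash
python3 -c "
from h import *
s=readout.read_state();print(s['joint_pos'].round(3),s['tool_pos'].round(3),s['eef_rot'].round(3))"
```

```text
[ 0.126  0.024  0.184 -0.31   2.637  1.46 ] [0.249 0.099 0.843] [ 3.002 -0.085  0.445]
```

{"op": "apply_moves", "data": {"deltas": [[[0.5,0,0.5],0,-1],[[1,0,1],0,-1],[[1,0,1],0,-1]]}}

```text
time: 6.08
tool_pos: [0.3786, 0.0826, 0.7701]
eef_rot: [3.004, -0.089, 0.423]
force: [-0.2, 0.4, -0.4]
width: 0.0001
grasp_force: 0.0
```

```bash
python3 -c "
from h import *
s=readout.read_state();print(s['joint_pos'].round(3),s['tool_pos'].round(3),s['eef_rot'].round(3))"
```

```text
[ 0.011 -0.041  0.559 -0.163  2.341  1.511] [0.379 0.083 0.77 ] [ 3.004 -0.089  0.423]
```

{"op": "apply_moves", "data": {"deltas": [[[-0.3,0,-0.5],0,-1],[[-0.6,0,-1],0,-1],[[-0.6,0,-1],0,-1]]}}

```text
time: 6.45
tool_pos: [0.2683, 0.089, 0.8381]
eef_rot: [3.018, -0.087, 0.422]
force: [-0.5, 1.3, -0.8]
width: 0.0007
grasp_force: 0.0
```

{"op": "apply_moves", "data": {"deltas": [[[-0.3,0,-0.5],0,-1],[[-0.6,0,-1],0,-1],[[-0.6,0,-1],0,-1]]}}

```text
time: 6.82
tool_pos: [0.206, 0.1077, 0.8544]
eef_rot: [2.985, -0.084, 0.518]
force: [0.1, 0.7, 0.9]
width: 0.0005
grasp_force: 0.0
```

```bash
python3 -c "
from h import *
s=readout.read_state();print(s['joint_pos'].round(3),s['tool_pos'].round(3),s['eef_rot'].round(3),cv2.Rodrigues(s['eef_rot'])[0].round(3))"
```

```text
[ 0.28  -0.018  0.183 -0.44   2.638  1.485] [0.206 0.108 0.854] [ 2.985 -0.084  0.518] [[ 0.94  -0.073  0.333]
 [-0.035 -0.992 -0.118]
 [ 0.339  0.099 -0.936]]
```

{"op": "apply_moves", "data": {"deltas": [[[-0.4,0,-0.5],0,-1],[[-0.8,0,-0.8],0,-1],[[-0.8,0,-0.8],0,-1]]}}

```text
time: 7.2
tool_pos: [0.1245, 0.1207, 0.8647]
eef_rot: [2.963, -0.077, 0.615]
force: [0.2, 0.4, 0.5]
width: 0.0004
grasp_force: 0.0
```

{"op": "apply_moves", "data": {"deltas": [[[-0.4,0,-0.5],0,-1],[[-0.8,0,-0.8],0,-1],[[-0.8,0,-0.8],0,-1]]}}

```text
time: 7.58
tool_pos: [0.0647, 0.1328, 0.8677]
eef_rot: [2.957, -0.063, 0.715]
force: [2.4, -12.9, 3.0]
width: 0.0002
grasp_force: 0.0
```

```bash
python3 -c "
from h import *
s=readout.read_state();print(s['joint_pos'].round(3),s['tool_pos'].round(3),s['eef_rot'].round(3),cv2.Rodrigues(s['eef_rot'])[0].round(3))"
```

```text
[ 1.43   0.016  0.183 -1.29   2.638  1.803] [0.065 0.133 0.868] [ 2.957 -0.063  0.715] [[ 0.889 -0.063  0.454]
 [-0.017 -0.994 -0.106]
 [ 0.458  0.087 -0.885]]
```

{"op": "apply_moves", "data": {"deltas": [[[0.4,0,0.35],0,-1],[[0.75,-0.1,0.7],0,-1],[[0.75,-0.1,0.7],0,-1],[[0.75,-0.1,0.7],0,-1]]}}

```text
time: 8.07
tool_pos: [0.167, 0.1323, 0.8379]
eef_rot: [2.951, -0.08, 0.707]
force: [-0.9, -0.4, 0.3]
width: 0.0004
grasp_force: 0.0
```

{"op": "apply_moves", "data": {"deltas": [[[0.4,0,0.35],0,-1],[[0.75,-0.1,0.7],0,-1],[[0.75,-0.1,0.7],0,-1],[[0.75,-0.1,0.7],0,-1]]}}

```text
time: 8.57
tool_pos: [0.2626, 0.1336, 0.8119]
eef_rot: [2.955, -0.068, 0.716]
force: [-0.4, -1.1, 1.3]
width: 0.0006
grasp_force: 0.0
```

{"op": "apply_moves", "data": {"deltas": [[[0.4,0,0.35],0,-1],[[0.75,-0.1,0.7],0,-1],[[0.75,-0.1,0.7],0,-1]]}}

```text
time: 8.95
tool_pos: [0.3645, 0.1356, 0.7803]
eef_rot: [2.956, -0.065, 0.707]
force: [-0.3, -0.3, 0.2]
width: 0.0005
grasp_force: 0.0
```

```bash
cat > st.py <<'E'
from h import *
import sys
s=readout.read_state();R=cv2.Rodrigues(s['eef_rot'])[0]
print(s['joint_pos'].round(3),s['tool_pos'].round(4),R[:,2].round(3),"x",R[:,0].round(3),"f",s['force'].round(1))
c=np.array([.675,.0645,0]);a=-.083;L=np.array([[np.cos(a),-np.sin(a),0],[np.sin(a),np.cos(a),0],[0,0,1]])
print("own",(L.T@(s['tool_pos']-c)).round(4))
if len(sys.argv)>1:
    o=np.array([float(v) for v in sys.argv[1:4]]);t=c+L@o
    print("target",t.round(4),"tool delta",(R.T@(t-s['tool_pos'])*10).round(3))
E
python3 st.py -.175 .065 .03
```

```text
[ 0.243 -0.181  0.726 -0.258  2.149  1.668] [0.3645 0.1356 0.7803] [ 0.449 -0.109 -0.887] x [ 0.891 -0.018  0.453] f [-0.3 -0.3  0.2]
own [-0.3153  0.0451  0.7803]
target [0.506  0.1438 0.03  ] tool delta [-2.14  -0.84   7.282]
```

{"op": "apply_moves", "data": {"deltas": [[[-0.15,-0.05,0.5],0,-1],[[-0.3,-0.1,1],0,-1]]}}

```text
time: 9.2
tool_pos: [0.3804, 0.1352, 0.682]
eef_rot: [2.955, -0.065, 0.726]
force: [-0.2, 0.5, -0.4]
width: 0.0007
grasp_force: 0.0
```

{"op": "apply_moves", "data": {"deltas": [[[-0.15,-0.05,0.5],0,-1],[[-0.3,-0.1,1],0,-1]]}}

```text
time: 9.45
tool_pos: [0.4, 0.1351, 0.5782]
eef_rot: [2.954, -0.064, 0.723]
force: [-0.2, -0.2, 1.3]
width: 0.0003
grasp_force: 0.0
```

{"op": "apply_moves", "data": {"deltas": [[[-0.15,-0.05,0.5],0,-1],[[-0.3,-0.1,1],0,-1]]}}

```text
time: 9.7
tool_pos: [0.4201, 0.1351, 0.4754]
eef_rot: [2.954, -0.064, 0.724]
force: [0.4, 0.4, 0.2]
width: 0.0005
grasp_force: 0.0
```

{"op": "apply_moves", "data": {"deltas": [[[-0.15,-0.05,0.5],0,-1],[[-0.3,-0.1,1],0,-1]]}}

```text
time: 9.95
tool_pos: [0.4401, 0.1351, 0.3726]
eef_rot: [2.954, -0.063, 0.724]
force: [-0.1, 0.6, 1.0]
width: 0.0003
grasp_force: 0.0
```

{"op": "apply_moves", "data": {"deltas": [[[-0.15,-0.05,0.5],0,-1],[[-0.3,-0.1,1],0,-1],[[-0.3,-0.1,1],0,-1]]}}

```text
time: 10.32
tool_pos: [0.4575, 0.1343, 0.2651]
eef_rot: [2.956, -0.063, 0.707]
force: [0.4, 1.1, 0.0]
width: 0.0006
grasp_force: 0.0
```

```bash
python3 st.py -.175 .065 .03; python3 - <<'E'
from h import *
s,im,d=grab("wrist");cv2.imwrite("pics/w1.png",im);np.savez("pics/w1.npz",d=d,p=s["tool_pos"],r=s["eef_rot"])
E
```

```text
[ 0.17  -0.535  2.107 -0.203  1.131  1.829] [0.4575 0.1343 0.2651] [ 0.449 -0.108 -0.887] x [ 0.891 -0.017  0.453] f [0.4 1.1 0. ]
own [-0.2226  0.0515  0.2651]
target [0.506  0.1438 0.03  ] tool delta [-0.635 -0.334  2.293]
```

View pics/w1.png

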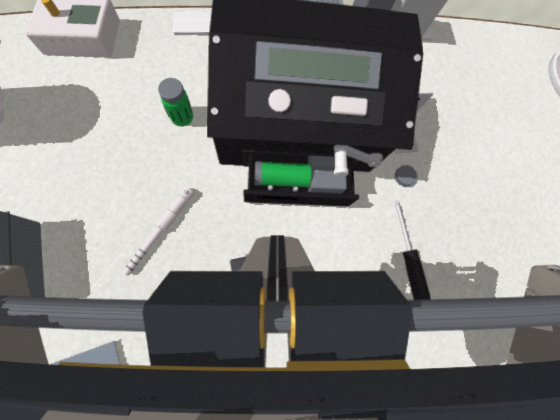

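The wrist view shows the round key at (279,100), the long key at (349,105), the knob at (341,160) and the tray front along (245,193) to (355,200). I'll measure from it.

```bash
cat > m.py <<'E'
from h import *
z=np.load("pics/w1.npz");d=z["d"];c=cam("wrist",dict(eef_rot=z["r"],tool_pos=z["p"]))
a=-.083;L=np.array([[np.cos(a),-np.sin(a),0],[np.sin(a),np.cos(a),0],[0,0,1]]);o=np.array([.675,.0645,0])
def f(n,u,v,k=1):
    zz=np.median(d[v-k:v+k+1,u-k:u+k+1]);p=pt(u,v,float(zz),*c);print(n,p.round(4),"own",(L.T@(p-o)).round(4))
for n,u,v in(("round",279,100),("long",349,105),("knob",341,158),("knobend",339,172),("trayL",256,197),("trayR",345,203),("browL",219,156),("browR",388,160),("screw",214,111),("screwR",404,120),("screwT",217,40),("screwTR",417,58)):f(n,u,v)
E
python3 m.py; python3 - <<'E'
from h import *
im=0
for t in("round_key_top","long_key_top","clamp_knob","old_battery"):
    for r in viewer.spot_in("wrist",t)[:1]:print(t,r)
E
```

```text
round [0.6277 0.1115 0.1686] own [-0.0511  0.0429  0.1686]
long [0.6208 0.0278 0.169 ] own [-0.051  -0.0411  0.169 ]
knob [0.5738 0.0279 0.1184] own [-0.0978 -0.0448  0.1184]
knobend [0.5552 0.0322 0.1163] own [-0.1167 -0.0422  0.1163]
trayL [0.5445 0.1394 0.0463] own [-0.1362  0.0638  0.0463]
trayR [ 0.5331 -0.      0.0328] own [-0.136  -0.0761  0.0328]
browL [0.6148 0.1933 0.0381] own [-0.0707  0.1234  0.0381]
browR [ 6.167e-01 -1.002e-01  1.000e-04] own [-4.450e-02 -1.689e-01  1.000e-04]
screw [0.6217 0.1879 0.1562] own [-0.0634  0.1186  0.1562]
screwR [ 0.6077 -0.0466  0.157 ] own [-0.0579 -0.1163  0.157 ]
screwT [0.6934 0.1806 0.1894] own [0.0087 0.1172 0.1894]
screwTR [ 0.6736 -0.0587  0.1903] own [ 0.0088 -0.1229  0.1903]
round_key_top {'box': [334.8, 146.0, 45.8, 28.3], 'confidence': 0.72}
long_key_top {'box': [332.4, 95.3, 35.1, 22.1], 'confidence': 0.74}
clamp_knob {'box': [335.0, 144.5, 43.5, 32.5], 'confidence': 0.75}
old_battery {'box': [230.0, 255.8, 12.9, 17.6], 'confidence': 0.54}
```

{"op": "apply_moves", "data": {"deltas": [[[-0.1,-0.06,0.4],0,-1],[[-0.21,-0.11,0.76],0,-1]]}}

```text
time: 10.82
tool_pos: [0.4782, 0.1367, 0.1918]
eef_rot: [2.954, -0.07, 0.723]
force: [-0.1, 0.8, 0.2]
width: 0.0004
grasp_force: 0.0
```

{"op": "apply_moves", "data": {"deltas": [[[-0.1,-0.06,0.4],0,-1],[[-0.21,-0.11,0.76],0,-1]]}}

```text
time: 11.08
tool_pos: [0.4948, 0.1398, 0.1131]
eef_rot: [2.954, -0.069, 0.721]
force: [1.0, 0.3, 0.4]
width: 0.0007
grasp_force: 0.0
```

{"op": "apply_moves", "data": {"deltas": [[[-0.1,-0.06,0.4],0,-1],[[-0.21,-0.11,0.76],0,-1],[[-0.21,-0.11,0.76],0,-1]]}}

```text
time: 11.45
tool_pos: [0.5084, 0.1423, 0.0323]
eef_rot: [2.956, -0.069, 0.709]
force: [0.3, -0.4, 0.2]
width: 0.0006
grasp_force: 0.0
```

```bash
python3 st.py -.084 .065 .028
```

```text
[ 0.169 -0.068  2.244 -0.36   0.548  2.055] [0.5084 0.1423 0.0323] [ 0.45  -0.109 -0.886] x [ 0.891 -0.02   0.454] f [ 0.3 -0.4  0.2]
own [-0.1725  0.0637  0.0323]
target [0.5967 0.1362 0.028 ] tool delta [ 0.768 -0.003  0.441]
```

{"op": "apply_moves", "data": {"deltas": [[[0.12,0,0.07],0,-1],[[0.24,0,0.14],0,-1],[[0.36,0,0.21],0,-1],[[0.48,0,0.28],0,-1],[[0.58,0,0.335],0,-1],[[0.66,0,0.38],0,-1],[[0.7,0,0.4],0,-1],[[0.7,0,0.4],0,-1]]}}

```text
time: 12.45
tool_pos: [0.5921, 0.1366, 0.0321]
eef_rot: [2.954, -0.07, 0.72]
force: [1.4, -0.0, 4.0]
width: 0.0006
grasp_force: 1.6
```

```bash
python3 st.py -.084 .065 .028
```

```text
[ 0.126  0.124  2.05  -0.331  0.53   1.993] [0.5921 0.1366 0.0321] [ 0.456 -0.108 -0.883] x [ 0.887 -0.021  0.461] f [ 1.4 -0.   4. ]
own [-0.0886  0.065   0.0321]
target [0.5967 0.1362 0.028 ] tool delta [ 0.022 -0.003  0.057]
```

{"op": "apply_moves", "data": {"deltas": [[[0.03,0,0.015],0,-1],[[0.05,0,0.03],0,-1],[[0.05,0,0.03],0,-1]]}}

```text
time: 12.82
tool_pos: [0.5976, 0.1363, 0.0319]
eef_rot: [2.954, -0.069, 0.72]
force: [0.3, -1.9, 5.9]
width: 0.0007
grasp_force: 3.0
```

{"op": "apply_moves", "data": {"deltas": [[[0.03,0,0.015],0,-1],[[0.05,0,0.03],0,-1],[[0.05,0,0.03],0,-1]]}}

```text
time: 13.2
tool_pos: [0.6037, 0.1358, 0.0318]
eef_rot: [2.954, -0.069, 0.721]
force: [-0.2, -2.6, 7.0]
width: 0.0004
grasp_force: 3.4
```

```bash
python3 st.py -.084 .065 .028;  python3 - <<'E'
from h import *
for n in ("top","wrist"):
    s,im,d=grab(n);np.savez(f"pics/{n}2.npz",im=im,d=d,p=s["tool_pos"],r=s["eef_rot"]);cv2.imwrite(f"pics/{n}2.png",im)
a=cv2.resize(cv2.imread("pics/top2.png")[105:240,190:360],None,fx=4,fy=4)
cv2.imwrite("pics/w2.png",cv2.convertScaleAbs(cv2.imread("pics/wrist2.png"),alpha=1.6,beta=15))
E
```

```text
[ 0.121  0.149  2.022 -0.327  0.53   1.985] [0.6037 0.1358 0.0318] [ 0.457 -0.108 -0.883] x [ 0.887 -0.02   0.462] f [-0.2 -2.6  7. ]
own [-0.077   0.0651  0.0318]
target [0.5967 0.1362 0.028 ] tool delta [-0.08  -0.003  0.001]
```

View pics/w2.png

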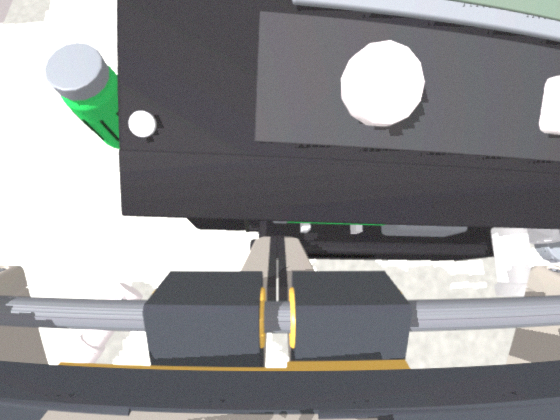

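The wrist view still shows the tray front at (255-490, 235-260), standing out beyond the brow, with the fingers at (275,245). I'll measure where it is.

```bash
sed -e 's/w1.npz/wrist2.npz/' -e '/^for n/d' m.py > m2.py; cat >> m2.py <<'E'
for u in(350,420,470):
  for v in range(206,272,6): f((u,v),u,v,0)
for v in range(150,260,12): f((275,v),275,v,0)
f("canister",80,70)
E
python3 m2.py
```

```text
(350, 206) [0.595  0.119  0.1432] own [-0.0842  0.0477  0.1432]
(350, 212) [0.593  0.119  0.1425] own [-0.0863  0.0475  0.1425]
(350, 218) [0.591  0.1189 0.1412] own [-0.0882  0.0472  0.1412]
(350, 224) [0.6075 0.0804 0.0323] own [-0.0686  0.0102  0.0323]
(350, 230) [0.6054 0.0753 0.0164] own [-0.0702  0.005   0.0164]
(350, 236) [0.6007 0.0757 0.0157] own [-0.0749  0.005   0.0157]
(350, 242) [0.5911 0.0921 0.0614] own [-0.0859  0.0206  0.0614]
(350, 248) [0.5873 0.0925 0.061 ] own [-0.0897  0.0206  0.061 ]
(350, 254) [0.5838 0.0919 0.058 ] own [-0.0931  0.0197  0.058 ]
(350, 260) [0.5828 0.0729 0.0008] own [-0.0926  0.0007  0.0008]
(350, 266) [5.779e-01 7.330e-02 3.000e-04] own [-0.0975  0.0007  0.0003]
(420, 206) [0.5936 0.0927 0.144 ] own [-0.0834  0.0213  0.144 ]
(420, 212) [0.5916 0.0924 0.1429] own [-0.0854  0.0209  0.1429]
(420, 218) [0.5895 0.0925 0.1424] own [-0.0876  0.0208  0.1424]
(420, 224) [0.5875 0.092  0.141 ] own [-0.0895  0.0202  0.141 ]
(420, 230) [0.5984 0.0329 0.0438] own [-0.0737 -0.0379  0.0438]
(420, 236) [0.5969 0.0187 0.0193] own [-0.0741 -0.0521  0.0193]
(42
[... 1034 characters left out ...]
]
(275, 150) [0.6134 0.1454 0.1517] own [-0.0681  0.0756  0.1517]
(275, 162) [0.6097 0.1456 0.1502] own [-0.0718  0.0754  0.1502]
(275, 174) [0.606  0.1457 0.1486] own [-0.0755  0.0752  0.1486]
(275, 186) [0.6025 0.1457 0.1465] own [-0.079   0.0749  0.1465]
(275, 198) [0.5986 0.1459 0.145 ] own [-0.0829  0.0748  0.145 ]
(275, 210) [0.5948 0.146  0.1433] own [-0.0867  0.0745  0.1433]
(275, 222) [0.6115 0.136  0.0342] own [-0.0693  0.066   0.0342]
(275, 234) [0.6054 0.135  0.017 ] own [-0.0752  0.0645  0.017 ]
(275, 246) [0.589  0.1414 0.0825] own [-0.0921  0.0695  0.0825]
(275, 258) [0.5815 0.1431 0.0978] own [-0.0997  0.0706  0.0978]
canister [0.7034 0.2549 0.0819] own [0.0125 0.1921 0.0819]
```

{"op": "apply_moves", "data": {"deltas": [[[0,0,-0.3],0,-1],[[0,0,-0.6],0,-1],[[0,0,-0.9],0,-1],[[0,0,-0.9],0,-1]]}}

```text
time: 13.8
tool_pos: [0.5617, 0.1463, 0.1114]
eef_rot: [2.955, -0.069, 0.721]
force: [0.8, 0.0, -0.6]
width: 0.0004
grasp_force: 0.0
```

```bash
python3 st.py -.084 .065 .028;  python3 - <<'E'
from h import *
for n in ("wrist",):
    s,im,d=grab(n);np.savez(f"pics/{n}3.npz",im=im,d=d,p=s["tool_pos"],r=s["eef_rot"])
    cv2.imwrite("pics/w3.png",cv2.convertScaleAbs(im,alpha=1.6,beta=15))
E
```

```text
[ 0.157 -0.081  2.074 -0.275  0.71   1.943] [0.5617 0.1463 0.1114] [ 0.457 -0.107 -0.883] x [ 0.887 -0.02   0.461] f [ 0.8  0.  -0.6]
own [-0.1197  0.0721  0.1114]
target [0.5967 0.1362 0.028 ] tool delta [-0.072  0.005  0.907]
```

View pics/w3.png

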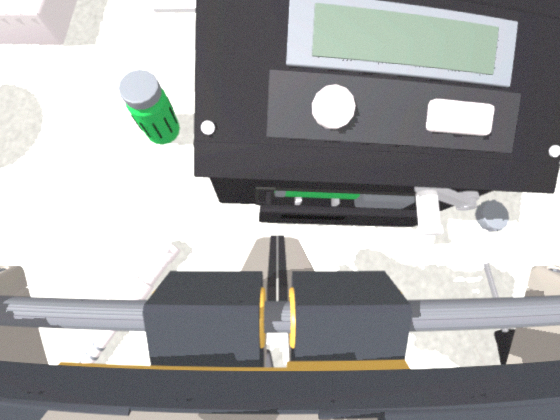

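```bash
sed -i '/^for\|^  for\|^f(/d;s/wrist2/wrist3/' m2.py; cat >> m2.py <<'E'
T=np.eye(4);T[:3,:3]=cv2.Rodrigues(z["r"])[0];T[:3,3]=z["p"]
for k in(0,-.02,-.05,-.08):
    P=(T@np.array([[x,0,k,1] for x in(-.01,0,.01)]).T)[:3].T
    print(k,proj(P,*c).round(0).tolist())
for v in range(180,300,8): f((270,v),270,v,0)
for v in range(195,225,4): f((350,v),350,v,0)
E
python3 m2.py
```

```text
0 [[276.0, 246.0], [276.0, 233.0], [276.0, 220.0]]
-0.02 [[276.0, 257.0], [276.0, 243.0], [276.0, 228.0]]
-0.05 [[275.0, 278.0], [275.0, 262.0], [275.0, 245.0]]
-0.08 [[275.0, 308.0], [275.0, 289.0], [275.0, 269.0]]
(270, 180) [0.6102 0.1458 0.0871] own [-0.0713  0.0757  0.0871]
(270, 188) [0.6093 0.1447 0.0679] own [-0.0722  0.0744  0.0679]
(270, 196) [0.6163 0.141  0.0169] own [-0.0648  0.0713  0.0169]
(270, 204) [0.6076 0.1415 0.0166] own [-0.0735  0.0711  0.0166]
(270, 212) [0.5889 0.1455 0.0607] own [-0.0925  0.0735  0.0607]
(270, 220) [0.5881 0.1434 0.0278] own [-0.0931  0.0714  0.0278]
(270, 228) [0.5847 0.1419 0.0006] own [-0.0964  0.0696  0.0006]
(270, 236) [0.5545 0.1533 0.1489] own [-0.1275  0.0785  0.1489]
(270, 244) [0.5293 0.166  0.3238] own [-0.1537  0.0891  0.3238]
(270, 252) [0.5432 0.1553 0.1703] own [-0.1389  0.0796  0.1703]
(270, 260) [0.5385 0.1563 0.1803] own [-0.1436  0.0801  0.1803]
(270, 268) [0.5345 0.157  0.1875] own [-0.1477  0.0805  0.1875]
(270, 276) [0.5309 0.1576 0.1941] own [-0.1513  0.0808  0.1941]
(270, 284) [0.5277 0.1582 0.1998] own [-0.1546  0.0811  0.1998]
(270, 292) [0.5246 0.1584 0.2006] own [-0.1577  0.0811  0.2006]
(350, 195) [0.6073 0.0619 0.0404] own [-0.0672 -0.0082  0.0404]
(350, 199) [0.6096 0.0533 0.0156] own [-0.0642 -0.0166  0.0156]
(350, 203) [0.6049 0.0542 0.0165] own [-0.069  -0.0161  0.0165]
(350, 207) [0.5903 0.0706 0.0602] own [-0.0849 -0.001   0.0602]
(350, 211) [0.5858 0.0722 0.0632] own [-0.0895  0.0002  0.0632]
(350, 215) [0.5827 0.0715 0.0601] own [-0.0925 -0.0007  0.0601]
(350, 219) [0.5819 0.0664 0.0444] own [-0.0929 -0.0059  0.0444]
(350, 223) [0.5815 0.0597 0.0243] own [-0.0928 -0.0125  0.0243]
```

```bash
python3 - <<'E'
from h import *
z=np.load("pics/wrist3.npz");d=z["d"];im=z["im"];M=np.array(viewer.camera_info("wrist")["mount"]);K,D,_=cam("wrist",dict(eef_rot=z["r"],tool_pos=z["p"]))
print("cam in tool",M.round(3).tolist())
for u in(255,265,272,276,280,285,292,300):
    print(u,[(v,*(pt(u,v,float(d[v,u]),K,D,M)*1000).round(0).astype(int).tolist()) for v in range(216,300,7)])
a=im[200:320,220:340];cv2.imwrite("pics/w3c.png",cv2.convertScaleAbs(cv2.resize(a,None,fx=5,fy=5,interpolation=2),alpha=1.8,beta=20))
E
```

```text
cam in tool [[0.001, -0.97, -0.244, 0.069], [1.0, 0.001, 0.001, 0.001], [-0.0, -0.244, 0.97, -0.204], [0.0, 0.0, 0.0, 1.0]]
255 [(216, -19, -23, 115), (223, -25, -23, 110), (230, -32, -23, 107), (237, -39, -23, 103), (244, 10, -11, -49), (251, 10, -10, -59), (258, 10, -10, -69), (265, 11, -9, -78), (272, 32, -5, -129), (279, 32, -5, -133), (286, 32, -5, -137), (293, 31, -5, -139)]
265 [(216, -6, -10, 70), (223, -26, -12, 111), (230, -32, -12, 107), (237, 10, -6, -36), (244, 10, -6, -49), (251, 11, -5, -60), (258, 11, -5, -70), (265, 11, -5, -78), (272, 11, -4, -86), (279, 11, -4, -92), (286, 11, -4, -98), (293, 12, -4, -105)]
272 [(216, -6, -4, 70), (223, -26, -4, 112), (230, -33, -4, 109), (237, 11, -2, -38), (244, 11, -2, -50), (251, 10, -2, -59), (258, 11, -2, -69), (265, 11, -1, -77), (272, 11, -1, -85), (279, 10, -1, -90), (286, 10, -1, -96), (293, 7, -1, -97)]
276 [(216, -6, 0, 70), (223, -26, 0, 112), (230, -33, 0, 109), (237, 11, 0, -38), (244, 11, 0, -51), (251, 11, 0, -60), (258, 11, 0, -70), (265, 10, 0, -77), (272, 11, 0, -84), (279, 9, 0, -88), (286, 7, 0, -90), (293, 3,
[... 263 characters left out ...]
), (223, -26, 10, 112), (230, 69, 1, -204), (237, 10, 6, -35), (244, 10, 5, -48), (251, 10, 5, -58), (258, 11, 5, -70), (265, 11, 5, -78), (272, 11, 4, -85), (279, 11, 4, -91), (286, 11, 4, -97), (293, 8, 4, -97)]
292 [(216, -5, 15, 65), (223, -22, 17, 101), (230, -33, 17, 108), (237, 9, 10, -35), (244, 11, 9, -50), (251, 11, 9, -60), (258, 11, 8, -70), (265, 11, 8, -77), (272, 33, 5, -130), (279, 31, 5, -130), (286, 29, 5, -132), (293, 30, 5, -137)]
300 [(216, -5, 22, 66), (223, -22, 25, 99), (230, -34, 26, 111), (237, -41, 26, 108), (244, 10, 14, -48), (251, 10, 13, -58), (258, 10, 12, -69), (265, 11, 11, -79), (272, 32, 7, -129), (279, 32, 7, -133), (286, 32, 7, -137), (293, 32, 6, -140)]
```

View pics/w3c.png

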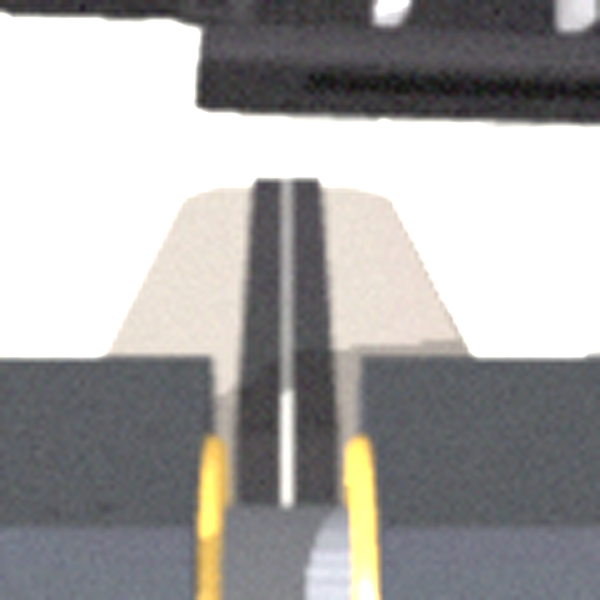

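```bash
python3 st.py -.115 .065 -.002;python3 st.py -.072 .065 -.002
```

```text
[ 0.156 -0.079  2.075 -0.275  0.71   1.944] [0.5609 0.1459 0.1096] [ 0.455 -0.107 -0.884] x [ 0.888 -0.021  0.459] f [0.3 0.5 0.5]
own [-0.1204  0.0716  0.1096]
target [ 0.5658  0.1388 -0.002 ] tool delta [-0.468 -0.029  1.017]
[ 0.156 -0.079  2.075 -0.275  0.71   1.944] [0.5609 0.1459 0.1096] [ 0.455 -0.107 -0.884] x [ 0.888 -0.021  0.459] f [0.3 0.5 0.5]
own [-0.1204  0.0716  0.1096]
target [ 0.6086  0.1352 -0.002 ] tool delta [-0.087 -0.023  1.215]
```

{"op": "apply_moves", "data": {"deltas": [[[-0.3,-0.01,0.4],0,-1],[[-0.46,-0.02,0.8],0,-1],[[-0.47,-0.03,1.0],0,-1],[[-0.47,-0.03,1.0],0,-1]]}}

```text
time: 14.35
tool_pos: [0.562, 0.138, -0.0047]
eef_rot: [2.957, -0.07, 0.705]
force: [0.4, 0.3, -0.0]
width: 0.0007
grasp_force: 0.0
```

{"op": "apply_moves", "data": {"deltas": [[[0.12,0,0.06],0,-1],[[0.2,0,0.1],0,-1],[[0.28,0,0.15],0,-1],[[0.33,0,0.17],0,-1],[[0.35,0,0.185],0,-1],[[0.35,0,0.185],0,-1]]}}

```text
time: 15.1
tool_pos: [0.6039, 0.1362, -0.0013]
eef_rot: [2.955, -0.069, 0.715]
force: [-0.3, -0.6, -0.3]
width: 0.0005
grasp_force: 0.0
```

```bash
python3 st.py -.069 .065 -.002
```

```text
[ 0.121  0.218  2.024 -0.368  0.467  2.032] [ 0.6039  0.1362 -0.0013] [ 0.454 -0.108 -0.885] x [ 0.889 -0.021  0.458] f [-0.3 -0.6 -0.3]
own [-0.0768  0.0655 -0.0013]
target [ 0.6116  0.135  -0.002 ] tool delta [0.066 0.006 0.043]
```

{"op": "apply_moves", "data": {"deltas": [[[0.03,0,0.015],0,-1],[[0.06,0,0.03],0,-1],[[0.09,0,0.045],0,-1],[[0.09,0,0.045],0,-1]]}}

```text
time: 15.6
tool_pos: [0.614, 0.1353, -0.0013]
eef_rot: [2.955, -0.07, 0.715]
force: [-0.4, 0.3, -0.6]
width: 0.0001
grasp_force: 0.3
```

```bash
python3 st.py -.065 .065 -.002; python3 - <<'E'
from h import *
s,im,d=grab("wrist");np.savez("pics/wrist4.npz",im=im,d=d,p=s["tool_pos"],r=s["eef_rot"]);cv2.imwrite("pics/w4.png",cv2.convertScaleAbs(im,alpha=1.6,beta=15))
E
sed -i '/^for\|^    P=\|^    print/d;s/wrist3/wrist4/' m2.py; cat >> m2.py <<'E'
for u in(350,420):
  for v in range(190,270,5): f((u,v),u,v,0)
E
python3 m2.py
```

```text
[ 0.117  0.239  1.999 -0.361  0.471  2.022] [ 0.614   0.1353 -0.0013] [ 0.453 -0.108 -0.885] x [ 0.889 -0.021  0.458] f [-0.4  0.3 -0.6]
own [-0.0667  0.0655 -0.0013]
target [ 0.6156  0.1347 -0.002 ] tool delta [0.011 0.005 0.015]
(350, 190) [0.6012 0.1312 0.1462] own [-0.079   0.0603  0.1462]
(350, 195) [0.6    0.1314 0.1464] own [-0.0803  0.0605  0.1464]
(350, 200) [0.5987 0.1317 0.1469] own [-0.0816  0.0607  0.1469]
(350, 205) [0.598  0.1311 0.1448] own [-0.0823  0.06    0.1448]
(350, 210) [0.5968 0.1313 0.1448] own [-0.0835  0.0601  0.1448]
(350, 215) [0.5957 0.1312 0.1441] own [-0.0845  0.0599  0.1441]
(350, 220) [0.5947 0.131  0.1433] own [-0.0855  0.0596  0.1433]
(350, 225) [0.5935 0.1313 0.1436] own [-0.0868  0.0598  0.1436]
(350, 230) [0.5924 0.1311 0.1427] own [-0.0879  0.0595  0.1427]
(350, 235) [0.5912 0.1312 0.1424] own [-0.089   0.0595  0.1424]
(350, 240) [0.6036 0.0886 0.0198] own [-0.0731  0.0181  0.0198]
(350, 245) [6.022e-01 8.220e-02 4.000e-04] own [-0.074   0.0116  0.0004]
(350, 250) [5.986e-01 8.270e-02 5.000e-04] own [-0.0777  0.0118  0.0005]
(350, 255) [5.95e-0
[... 541 characters left out ...]
6 0.1443] own [-0.084   0.0423  0.1443]
(420, 220) [0.5934 0.1145 0.1453] own [-0.0854  0.043   0.1453]
(420, 225) [0.5925 0.1136 0.1436] own [-0.0863  0.0421  0.1436]
(420, 230) [0.5914 0.1133 0.1427] own [-0.0874  0.0417  0.1427]
(420, 235) [0.5903 0.1129 0.1416] own [-0.0884  0.0412  0.1416]
(420, 240) [0.589  0.1136 0.1425] own [-0.0898  0.0418  0.1425]
(420, 245) [5.988e-01 2.810e-02 3.000e-04] own [-0.0729 -0.0426  0.0003]
(420, 250) [0.595  0.0293 0.0013] own [-0.0768 -0.0417  0.0013]
(420, 255) [ 5.914e-01  2.900e-02 -4.000e-04] own [-0.0803 -0.0424 -0.0004]
(420, 260) [0.5878 0.0302 0.0007] own [-0.0841 -0.0414  0.0007]
(420, 265) [0.5841 0.0312 0.0014] own [-0.0878 -0.0407  0.0014]
```

View pics/w4.png

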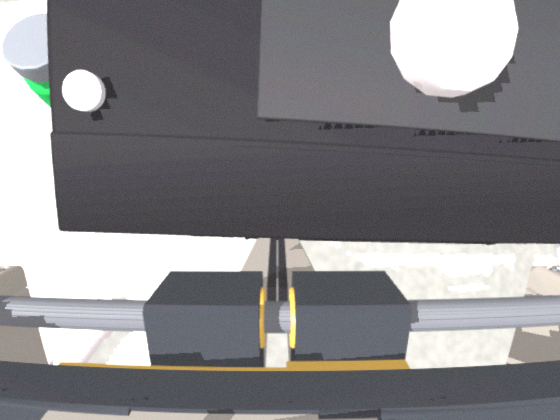

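The tray front is now hidden under the brow (its edge is at row ~240). I'll push until the hard stop registers.

{"op": "apply_moves", "data": {"deltas": [[[0.02,0,0.01],0,-1],[[0.03,0,0.015],0,-1],[[0.03,0,0.015],0,-1]]}}

```text
time: 16.02
tool_pos: [0.6164, 0.1352, -0.0015]
eef_rot: [2.956, -0.07, 0.712]
force: [-5.9, 0.5, 2.6]
width: 0.0003
grasp_force: 2.7
```

{"op": "apply_moves", "data": {"deltas": [[[0.02,0,0.01],0,-1],[[0.03,0,0.015],0,-1],[[0.03,0,0.015],0,-1]]}}

```text
time: 16.4
tool_pos: [0.6169, 0.1351, -0.0021]
eef_rot: [2.956, -0.07, 0.704]
force: [-23.3, 2.1, 19.7]
width: 0.0007
grasp_force: 11.8
```

```bash
python3 st.py -.125 .065 .0;python3 st.py -.125 .065 .13 | tail -1;python3 st.py -.087 -.044 .125|tail -1
```

```text
[ 0.116  0.25   1.985 -0.355  0.48   2.015] [ 0.6169  0.1351 -0.0021] [ 0.447 -0.11  -0.888] x [ 0.892 -0.021  0.452] f [-23.3   2.1  19.7]
own [-0.0637  0.0655 -0.0021]
target [0.5558 0.1396 0.    ] tool delta [-0.536 -0.002 -0.297]
target [0.5558 0.1396 0.13  ] tool delta [ 0.051  0.113 -1.451]
target [0.5847 0.0279 0.125 ] tool delta [ 0.309  1.2   -1.156]
```

{"op": "apply_moves", "data": {"deltas": [[[-0.25,0,-0.14],0,-1],[[-0.54,0,-0.3],0,-1],[[-0.3,0.05,-0.8],0,-1],[[-0.05,0.1,-1.0],0,-1],[[-0.05,0.1,-1.0],0,-1]]}}

```text
time: 17.02
tool_pos: [0.5738, 0.1363, 0.0906]
eef_rot: [2.953, -0.071, 0.728]
force: [0.6, -0.3, -0.2]
width: 0.0004
grasp_force: 0.0
```

```bash
python3 st.py -.087 -.044 .125; python3 - <<'E'
from h import *
s,im,d=grab("wrist");np.savez("pics/wrist4.npz",im=im,d=d,p=s["tool_pos"],r=s["eef_rot"]);cv2.imwrite("pics/w5.png",cv2.convertScaleAbs(im,alpha=1.6,beta=15))
E
```

```text
[ 0.13  -0.031  2.074 -0.277  0.65   1.932] [0.5738 0.1363 0.0906] [ 0.461 -0.107 -0.881] x [ 0.885 -0.021  0.466] f [ 0.6 -0.3 -0.2]
own [-0.1068  0.0632  0.0906]
target [0.5847 0.0279 0.125 ] tool delta [ 0.279  1.1   -0.137]
```

View pics/w5.png

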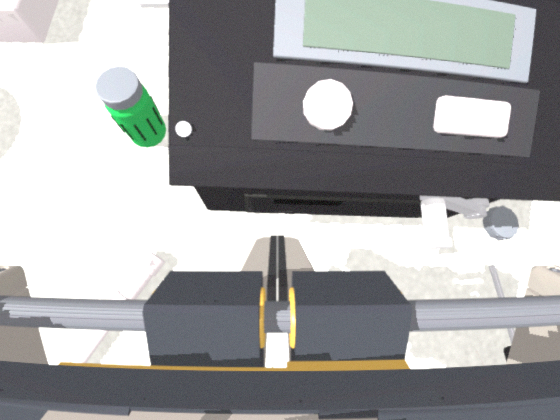

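{"op": "apply_moves", "data": {"deltas": [[[0.2,0,-0.4],0,-1],[[0.3,0.5,-0.3],0,-1],[[0.28,1.0,-0.15],0,-1],[[0.28,1.0,-0.15],0,-1]]}}

```text
time: 17.58
tool_pos: [0.5793, 0.0347, 0.1174]
eef_rot: [2.956, -0.077, 0.707]
force: [-0.6, -0.3, 0.2]
width: 0.0006
grasp_force: 0.0
```

```bash
python3 st.py -.087 -.044 .12;python3 st.py -.087 -.044 .022 |tail -1
```

```text
[-0.111 -0.131  2.103 -0.093  0.695  1.569] [0.5793 0.0347 0.1174] [ 0.448 -0.11  -0.887] x [ 0.891 -0.026  0.454] f [-0.6 -0.3  0.2]
own [-0.0929 -0.0377  0.1174]
target [0.5847 0.0279 0.12  ] tool delta [0.061 0.066 0.008]
target [0.5847 0.0279 0.022 ] tool delta [-0.383 -0.019  0.878]
```

{"op": "apply_moves", "data": {"deltas": [[[0.04,0.06,0.08],0,-1],[[-0.02,0.05,0.2],0,-1],[[-0.1,0.03,0.35],0,-1],[[-0.18,0.01,0.5],0,-1],[[-0.26,0,0.65],0,-1],[[-0.33,-0.01,0.77],0,-1],[[-0.38,-0.02,0.88],0,-1],[[-0.38,-0.02,0.88],0,-1]]}}

```text
time: 18.58
tool_pos: [0.5863, 0.0313, 0.0235]
eef_rot: [2.957, -0.069, 0.71]
force: [0.1, 0.9, 0.6]
width: 0.0006
grasp_force: 0.0
```

```bash
python3 st.py -.087 -.044 .018
```

```text
[-0.12   0.058  2.141 -0.118  0.466  1.59 ] [0.5863 0.0313 0.0235] [ 0.451 -0.107 -0.886] x [ 0.89  -0.021  0.455] f [0.1 0.9 0.6]
own [-0.0856 -0.0405  0.0235]
target [0.5847 0.0279 0.018 ] tool delta [-0.039  0.03   0.045]
```

Now press on until the stop force shows.

{"op": "apply_moves", "data": {"deltas": [[[-0.02,0.01,0.03],0,-1],[[-0.03,0.01,0.05],0,-1],[[-0.03,0.01,0.05],0,-1]]}}

```text
time: 18.95
tool_pos: [0.588, 0.0296, 0.0211]
eef_rot: [2.955, -0.07, 0.718]
force: [-6.2, 3.4, 9.5]
width: 0.0006
grasp_force: 5.2
```

{"op": "apply_moves", "data": {"deltas": [[[-0.02,0,0.03],0,-1],[[-0.03,0,0.05],0,-1],[[-0.03,0,0.05],0,-1]]}}

```text
time: 19.32
tool_pos: [0.5895, 0.0295, 0.0194]
eef_rot: [2.953, -0.068, 0.723]
force: [-33.1, 6.4, 47.7]
width: 0.0002
grasp_force: 24.1
```

```bash
python3 st.py -.087 -.044 .018;python3 - <<'E'
from h import *
s,im,d=grab("top");cv2.imwrite("pics/t6.png",cv2.resize(im[105:240,190:360],None,fx=4,fy=4))
s,im,d=grab("scene");b=im[140:320,200:400]
cv2.imwrite("pics/s6.png",cv2.convertScaleAbs(cv2.resize(b,None,fx=3.2,fy=3.2,interpolation=2),alpha=2,beta=25))
E
```

```text
[-0.123  0.071  2.142 -0.119  0.444  1.589] [0.5895 0.0295 0.0194] [ 0.459 -0.108 -0.882] x [ 0.886 -0.019  0.463] f [-33.1   6.4  47.7]
own [-0.0823 -0.042   0.0194]
target [0.5847 0.0279 0.018 ] tool delta [-0.049  0.018 -0.008]
```

{"op": "apply_moves", "data": {"deltas": [[[-0.02,0,-0.3],0,-1],[[0,0,-0.65],0,-1],[[0,0,-1.0],0,-1]]}}

```text
time: 19.8
tool_pos: [0.5409, 0.0397, 0.1035]
eef_rot: [2.955, -0.07, 0.716]
force: [-0.1, 0.5, -0.7]
width: 0.0005
grasp_force: 0.0
```

{"op": "apply_moves", "data": {"deltas": [[[0.2,0,-0.4],0,-1],[[0.4,0,-0.6],0,-1],[[0.4,0,-0.6],0,-1]]}}

```text
time: 20.18
tool_pos: [0.5517, 0.0452, 0.177]
eef_rot: [2.953, -0.07, 0.724]
force: [0.6, 0.9, -0.6]
width: 0.0003
grasp_force: 0.0
```

```bash
python3 st.py -.047 .042 .161; python3 - <<'E'
from h import *
s,im,d=grab("wrist");np.savez("pics/wrist4.npz",im=im,d=d,p=s["tool_pos"],r=s["eef_rot"]);cv2.imwrite("pics/w6.png",cv2.convertScaleAbs(im,alpha=1.6,beta=15))
E
```

```text
[-0.094 -0.295  2.118 -0.088  0.834  1.567] [0.5517 0.0452 0.177 ] [ 0.459 -0.108 -0.882] x [ 0.886 -0.02   0.463] f [ 0.6  0.9 -0.6]
own [-0.1212 -0.0295  0.177 ]
target [0.6316 0.1103 0.161 ] tool delta [ 0.621 -0.715  0.437]
```

View pics/w6.png

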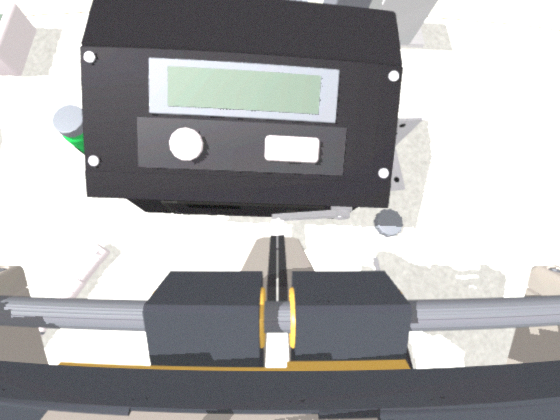

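The arm now lies across the tray front at (275-350, 212), with the knob at (283,226). I'll check the knob height and re-measure the keys.

```bash
sed -i '/^for\|^  for\|^f(/d' m2.py; cat >> m2.py <<'E'
for n,u,v in(("knob",283,224),("knob",283,229),("round",186,144),("long",292,149),("arm",320,213)):f(n,u,v)
E
python3 m2.py
```

```text
knob [0.5825 0.0234 0.0452] own [-0.0887 -0.0486  0.0452]
knob [0.5765 0.0239 0.0458] own [-0.0948 -0.0486  0.0458]
round [0.6274 0.1104 0.1685] own [-0.0513  0.0418  0.1685]
long [0.6207 0.0266 0.1681] own [-0.051  -0.0422  0.1681]
arm [ 0.5886 -0.0161  0.0684] own [-0.0794 -0.0875  0.0684]
```

{"op": "apply_moves", "data": {"deltas": [[[0.3,-0.35,0.1],0,-1],[[0.62,-0.7,0.25],0,-1],[[0.62,-0.71,0.44],0,-1],[[0.62,-0.71,0.44],0,-1]]}}

```text
time: 20.72
tool_pos: [0.6269, 0.1098, 0.152]
eef_rot: [2.958, -0.069, 0.703]
force: [-0.1, -0.6, -0.2]
width: 0.0003
grasp_force: 0.0
```

```bash
python3 st.py -.0353 .0401 .1386
```

```text
[ 0.06   0.003  1.902 -0.192  0.788  1.782] [0.6269 0.1098 0.152 ] [ 0.446 -0.108 -0.888] x [ 0.892 -0.021  0.451] f [-0.1 -0.6 -0.2]
own [-0.0517  0.0411  0.152 ]
target [0.6431 0.1074 0.1386] tool delta [0.085 0.001 0.194]
```

{"op": "apply_moves", "data": {"deltas": [[[0.08,0,0.05],0,-1],[[0.08,0,0.14],0,-1],[[0.08,0,0.2],0,-1],[[0.08,0,0.23],0,-1],[[0.08,0,0.23],0,-1]]}}

```text
time: 21.35
tool_pos: [0.6468, 0.1071, 0.14]
eef_rot: [2.955, -0.07, 0.714]
force: [-2.4, -0.0, 0.7]
width: 0.0004
grasp_force: 0.9
```

{"op": "apply_moves", "data": {"deltas": [[[0,0,0.03],0,-1],[[0,0,0.04],0,-1],[[0,0,0.04],0,-1]]}}

```text
time: 21.72
tool_pos: [0.6488, 0.107, 0.1368]
eef_rot: [2.956, -0.069, 0.715]
force: [-4.2, -0.4, 3.3]
width: 0.0007
grasp_force: 2.2
```

{"op": "apply_moves", "data": {"deltas": [[[0,0,0.02],0,-1],[[0,0,0.03],0,-1],[[0,0,0.03],0,-1]]}}

```text
time: 22.1
tool_pos: [0.6495, 0.107, 0.1358]
eef_rot: [2.956, -0.069, 0.713]
force: [-19.3, 1.4, 17.5]
width: 0.0005
grasp_force: 12.1
```

{"op": "apply_moves", "data": {"deltas": [[[0,0,-0.15],0,-1],[[0,0,-0.3],0,-1],[[-0.04,0.42,-0.27],0,-1],[[-0.05,0.84,-0.24],0,-1],[[-0.05,0.84,-0.24],0,-1]]}}

```text
time: 22.72
tool_pos: [0.6293, 0.0233, 0.161]
eef_rot: [2.954, -0.075, 0.716]
force: [0.4, 0.7, 0.8]
width: 0.0007
grasp_force: 0.0
```

```bash
python3 st.py -.0295 -.045 .1355
```

```text
[-0.124 -0.058  1.945 -0.076  0.773  1.539] [0.6293 0.0233 0.161 ] [ 0.454 -0.11  -0.884] x [ 0.888 -0.024  0.459] f [0.4 0.7 0.8]
own [-0.0421 -0.0449  0.161 ]
target [0.6419 0.0221 0.1355] tool delta [-0.005 -0.02   0.284]
```

{"op": "apply_moves", "data": {"deltas": [[[0,0,0.1],0,-1],[[0,0,0.18],0,-1],[[0,0,0.23],0,-1],[[0,0,0.27],0,-1],[[0,0,0.29],0,-1],[[0,0,0.29],0,-1]]}}

```text
time: 23.48
tool_pos: [0.6414, 0.0239, 0.1354]
eef_rot: [2.957, -0.068, 0.711]
force: [-15.9, 5.3, 13.3]
width: 0.0006
grasp_force: 9.7
```

{"op": "apply_moves", "data": {"deltas": [[[0,0,0.02],0,-1],[[0,0,0.03],0,-1],[[0,0,0.03],0,-1]]}}

```text
time: 23.85
tool_pos: [0.6419, 0.0239, 0.1349]
eef_rot: [2.957, -0.067, 0.709]
force: [-37.0, 6.8, 33.8]
width: 0.0005
grasp_force: 23.5
```

Bottomed. I'll lift clear.

{"op": "apply_moves", "data": {"deltas": [[[0,0,-0.2],0,-1],[[0,0,-0.5],0,-1],[[0,0,-1.0],0,-1],[[0,0,-1.0],0,-1]]}}

```text
time: 24.35
tool_pos: [0.6006, 0.0333, 0.226]
eef_rot: [2.951, -0.068, 0.728]
force: [-0.3, -0.4, 0.6]
width: 0.0007
grasp_force: 0.0
```

```bash
python3 st.py; python3 - <<'E'
from h import *
s,im,d=grab("wrist");np.savez("pics/wrist4.npz",im=im,d=d,p=s["tool_pos"],r=s["eef_rot"]);cv2.imwrite("pics/w7.png",cv2.convertScaleAbs(im,alpha=1.6,beta=15))
E
```

```text
[-0.111 -0.203  1.946 -0.072  0.909  1.536] [0.6006 0.0333 0.226 ] [ 0.461 -0.109 -0.88 ] x [ 0.885 -0.019  0.466] f [-0.3 -0.4  0.6]
own [-0.0716 -0.0373  0.226 ]
```

View pics/w7.png

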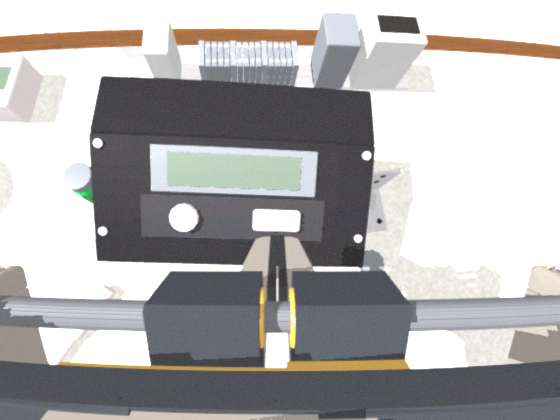

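Both keys are up, at (184,218) and (276,221), and the gripper is clear of everything.

```bash
python3 -c "
from h import *
print(env.close_job())"
```

```text
the job is handed in; nothing more can be done
None
```

The job is handed in, and the verdict wasn't returned: by my measurements the tray is home, the clamp arm is down on its stop, both keys were pressed fully down in order and are up again, and the loose things look undisturbed, though I didn't re-measure them.

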